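Put the cutter cartridge away in the can opener's pop-out tray

ROBOT

A 7-joint arm with a two-finger parallel gripper is mounted at the origin on the work surface. World frame = base frame: x ahead of the robot, y to its left, z up, the work surface at z = 0. Lengths are in m, angles in rad, forces in N, time in s.
With the tool pointing down it reaches from about 0.4 to 0.925 m from the base axis. Payload 4.1 kg.
Tool frame: the origin (TCP) lies midway between the tips of the shut fingers; the grasp point (between the pads) lies 19 mm behind it; y points along the fingers, x is the direction in which the jaws open and shut, and the axes are right-handed (so a half turn about y gives the same grasp; the last joint's range is limited). The gripper opens to 85 mm and grips with 20 to 120 N. Pads are 22 mm wide; open, the fingers measure 114 mm over their backs; the gripper's body (76 mm by 85 mm) begins 54 mm behind the grasp point. The pads swing forward as they close: fully open they stand 13 mm farther back than shut.
Start: joints at [1.157, 0.398, 0.045, 1.537, -0.019, 1.207, -0.051], TCP at [0.201, -0.618, 0.231] pointing down, gripper open.
Joint ranges: [-2.82, 2.82], [-0.49, 2.23], [-1.37, 1.46], [0, 2.46], [-1.36, 4.5], [0.23, 2], [-2.94, 2.94]. Speed limits (rad/s): [2.57, 2.57, 3.14, 3.14, 3.14, 3.14, 3.14].

INTERFACE

Orientations are given as a unit quaternion [w, x, y, z].
In Python, from workcell import status, imaging, workorder gives the robot as it stands.
- The arm moves only by the tool arm_command, never from a script. Its argument "deltas" is a list of rows, each an object with "travel": the shift along the tool's x, y, z in m, a list of three; "delta_rot": the turn, a rotation vector about the tool's x, y, z in rad, a list of three; "grip": the opening, from 0 (shut) to 1 (fully open). A call has 1 to 5 rows; each row is the pose to reach, as a shift and turn from the pose commanded when the call began, along the tool's axes at that moment; what a row does not reach only later rows make up. A row lasts 1/12 s, in which the tool goes at most 41.7 mm and 7.16 degrees, less where a joint would pass 70% of its speed; a pose out of reach is approached as far as the arm can. A call with a gripper value outside its range is refused whole. The fingers move at their own pace and stop on an object; "grip_force" is the grip in N (left out, the last holds). Time passes only in rows, so rows that repeat a pose let the fingers close. It gives the time, the measured TCP pose, the force and the opening at its end, in the units of the state.
- status.sense(): the state, without advancing time (a new reading comes with each control period).
- imaging.grab_frame(name): name is "side" or "top" or "wrist"; returns a dict with "image" (384x512x3 uint8, red, green, blue), "mtx" (3x3 intrinsics, pixels), "extrinsics" (4x4, takes a point from camera to world coordinates); the wrist camera has in their place "hand_eye" (4x4, takes a point from camera to tool coordinates, whose origin is the TCP and whose axes are the tool frame's). Camera axes: x right, y down, z forward; pixel columns grow to the right and rows downward; lengths in m; the calibration is good to about 2 mm. The wrist camera is an equidistant fisheye: a pixel r from the principal point sees the ray r / f radians off the axis. A picture is of the moment at which its call begins: read the wrist's pose just before it. There is no depth.
- workorder.hand_in(): hands the job in, once; it reports no verdict.
The state is a dict: "t": time; "joint_pos": joint angles; "qvel": joint speeds; "joint_efforts": joint torques, N m; "tool_pos": TCP position; "orientation": TCP orientation; "ft_force": force on the tool from outside, world axes, zero at the start; "ft_torque": the same for the moment, N m; "finger_gap": opening from 0.0 (shut) to 1.0 (fully open).
Only numpy, scipy, OpenCV 4.12 (cv2) and the standard library are available. Lean on these libraries where they do the work, as an engineer would, in place of code of your own. Each camera call takes 0.05 s, during which the arm holds its last target. There are 200 camera calls.

TASK

Press the red button on the can opener's base so the accessory tray pops out, then put the blue cutter cartridge from the drying stand into the tray: upright in its seat between the two orange ribs, with its steel wheel toward the side the red button is on, set down rather than dropped. Then push the tray fully home until it clicks and stays shut. Leave the can, the spice jar and the lid lifter where they are.

Things in the scene. Friction and masses are not known exactly. Their poses are not given: they have to be found in the camera images.
- opener: White electric can opener, fixed. Base 260 deep (x), 140 wide (y), 76 mm high; a tower on its rear (from 182 mm behind the front, 110 mm wide, 243 mm tall in all). Origin: on the table at the middle of the base's front edge; +x points from the front into the base, +y to the side with the red button, z up. The tray comes out of the front, along -x.
- tray (a joint): Accessory tray, in m: 0 is shut and latched, about 0.110 is popped fully out. A damped spring drives it out in about half a second (5 N shut, 2.5 N out) and keeps it out. It latches again when pushed back to 0 or a little past it (it can go 6 mm beyond, to -0.006); pushing takes about 10 N. Let go unlatched, it springs out again.
- tray_seat (a point): Cartridge seat centre, on the tray floor, 14 mm above the table; moves with the tray, axes as the opener's. Seat runs along y between two orange ribs 6 mm high, 4 thick, 32 mm apart. Tray inside: 96 mm (x) by 64 mm (y), seat in its middle; walls 4 mm thick, 45 mm high: finger room fore and aft of the cartridge, none at its ends. Shut: 48 mm behind the base's front; out: 62 mm in front.
- tray_front (a point): Centre of the outer face of the tray's white front panel (130 mm wide, 58 mm high, from 2 to 60 mm above the table), 31 mm above the table; axes as the opener's; moves with the tray. Shut, it stands 10 mm proud of the base's front. Push here along +x.
- release (a joint): Red release button, in m: 0 is up, 0.008 is fully down. Sprung: 2.5 N to start, 5.5 N fully down; the latch lets go at about 3 to 5 mm.
- release_top (a point): Centre of the top of the red button, 28 mm across, 87 mm above the table, on top of the base 45 mm behind its front and 48 mm to +y of its middle line.
- stand: Green drying stand, fixed. Foot 58 (x) x 44 (y) x 12 mm high; two upright walls along x, 4 mm thick, 32 mm apart inside, rising to 52 mm above the table, as long as the cartridge. Open at both x ends. Origin: underside centre on the table. May face any way.
- cartridge: Blue block 58 (x) x 26 (y) x 30 mm high, about 0.12 kg, with a thin steel wheel standing 8 mm above its top near the +x end. Origin: centre of its underside. It starts upright in the stand, underside 12 mm above the table, long axis along the stand's walls, 3 mm from each: there only its two ends can be gripped.
- wheel (a point): The cutter wheel on top of the cartridge: 16 mm from the middle toward its +x end, 34 mm above its underside.
- can: Closed steel can with red label, 66 mm across, 100 mm high, loose, standing close to the stand. Origin: underside centre. Leave alone.
- jar: Small spice jar, black cap and yellow label, 44 mm across, 65 mm high, loose. Origin: underside centre. Leave alone.
- lifter: Red silicone lid lifter, 110 mm long (x), 34 mm wide, 16 mm high, loose, lying flat. Origin: underside centre. Leave alone.
Not all that is in view belongs to the job. Of the things that look like the cartridge, the middle-sized one is meant.

How it is judged:
By the outcome, as a careful person would: the job done as asked, in the order asked, and still so for the second after the job is handed in, with the robot touching nothing.
It also fails if it takes over 72 s, if anything falls off the work surface, if the arm or the gripper's body presses on something with over 40 N, if the wrist force passes 120 N, or if a joint passes its speed limit or range.

## Working session

There is one attempt and no reset: what is moved stays moved. The work goes in short steps, Python scripts to look and compute and a tool call to move; the robot and the scene stay as the last step left them, time stands still between calls to the robot, and variables do not carry over. Pictures are saved under pics/ and viewed, about 8 in all and at most 12, crops included, and the job is handed in when it is done.

Besides the shell and the picture viewer there is one more tool, called after "Call:" by a JSON object that holds its "api" and its "payload", one argument or row to a line. arm_command: Moves the arm, as the interface text tells. Its arguments: {"type":"object","properties":{"deltas":{"type":"array"},"grip_force":{"type":"number"}},"required":["deltas"]}

```bash
mkdir -p pics; ls; cat > h.py <<'E'
import numpy as np, cv2
from workcell import status, imaging, workorder
from scipy.spatial.transform import Rotation as R
def st():
    s=status.sense(); q=np.array(s['orientation']); return s,np.array(s['tool_pos']),R.from_quat(q[[1,2,3,0]])
def snap(n,f=None):
    g=imaging.grab_frame(n)
    if f: cv2.imwrite('pics/'+f,g['image'][:,:,::-1])
    return g
def px2z(g,uv,z):  # fixed cams
    K=np.array(g['mtx']);T=np.array(g['extrinsics'])
    d=T[:3,:3]@np.linalg.solve(K,[uv[0],uv[1],1]);o=T[:3,3]
    return o+d*(z-o[2])/d[2]
def proj(g,p):
    K=np.array(g['mtx']);T=np.array(g['extrinsics'])
    c=K@(T[:3,:3].T@(np.asarray(p)-T[:3,3])); return c[:2]/c[2]
def wpx2z(g,p,Rt,uv,z):
    K=np.array(g['mtx']);H=np.array(g['hand_eye'])
    a=np.array([(uv[0]-K[0,2])/K[0,0],(uv[1]-K[1,2])/K[1,1]]);r=np.linalg.norm(a)
    d=np.array([*(a/r*np.sin(r)),np.cos(r)]) if r>1e-9 else np.array([0,0,1.])
    d=Rt.as_matrix()@H[:3,:3]@d;o=p+Rt.as_matrix()@H[:3,3]
    return o+d*(z-o[2])/d[2]
def todelta(target):  # world point -> tool axes shift
    s,p,r=st(); return r.inv().apply(np.asarray(target)-p)
E
python3 - <<'E'
from h import *
s,p,r=st(); print(s); print(r.as_matrix().round(3))
for n in('top','side'):
    g=snap(n,n+'0.png'); print(n,np.array(g['mtx']).round(1).tolist(),np.array(g['extrinsics']).round(3).tolist())
a=cv2.imread('pics/top0.png');b=cv2.imread('pics/side0.png')
E
```

```text
pics
{'t': 0.0, 'joint_pos': array([ 1.15697995,  0.39920947,  0.0450172 ,  1.53789396, -0.01872496,
        1.20692331, -0.05070278]), 'qvel': array([ 6.33277832e-04,  1.09030079e-03,  8.70815083e-04, -1.13277106e-03,
       -1.31010964e-05, -1.24029528e-03, -3.44662661e-04]), 'joint_efforts': array([-1.40947497e-03, -4.75121891e+01,  1.36411719e+00, -2.54220146e+01,
        1.16866649e-02,  9.51539318e-03, -1.16968664e-05]), 'tool_pos': array([ 0.20110221, -0.61742358,  0.23024564]), 'orientation': array([ 0.57260775, -0.57183551,  0.41600339, -0.41480801]), 'ft_force': array([-0.29293186,  0.62164855, -0.44388207]), 'ft_torque': array([0.00420096, 0.05657021, 0.01249364]), 'finger_gap': 0.9973238124867184}
[[ 0.31  -0.001  0.951]
 [-0.951  0.002  0.31 ]
 [-0.002 -1.    -0.   ]]
top [[371.4, 0.0, 251.3], [0.0, 371.4, 190.5], [0.0, 0.0, 1.0]] [[-0.019, -0.986, 0.168, 0.48], [-1.0, 0.018, -0.01, 0.011], [0.007, -0.168, -0.986, 0.881], [0.0, 0.0, 0.0, 1.0]]
side [[480.0, 0.0, 249.3], [0.0, 480.0, 203.9], [0.0, 0.0, 1.0]] [[0.992, -0.071, 0.101, 0.494], [-0.122, -0.685, 0.718, -0.756], [0.018, -0.725, -0.688, 0.801], [0.0, 0.0, 0.0, 1.0]]
```

View pics/top0.png

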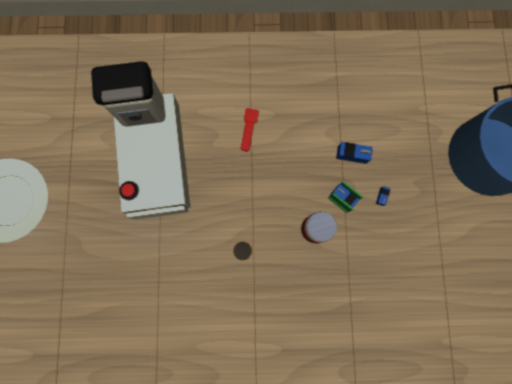

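View pics/side0.png

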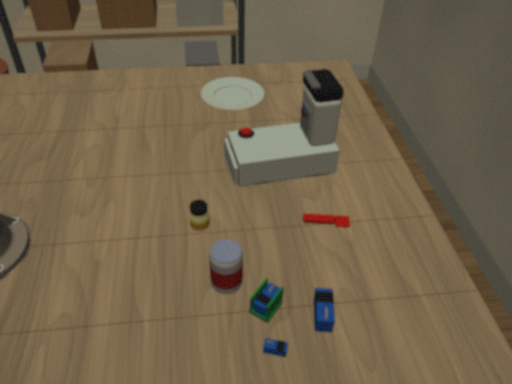

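The top view shows the opener at about (150,155) with its red button at (128,190). The green stand is at (346,197), the can at (320,227), the jar at (243,250) and the lifter at (249,130). I'll zoom in on the opener and stand next.

```bash
python3 - <<'E'
from h import *
a=cv2.imread('pics/top0.png');b=cv2.imread('pics/side0.png')
f=lambda i,x,y,w,h,k:cv2.resize(i[y:y+h,x:x+w],None,fx=k,fy=k,interpolation=cv2.INTER_CUBIC)
A=f(a,315,172,50,50,8);B=f(b,240,270,50,50,8);C=f(a,100,80,100,50+0,4)
C=f(a,105,172,100,50,4);D=f(b,215,120,100,50,4)
cv2.imwrite('pics/crop1.png',np.vstack([np.hstack([A,B]),np.hstack([C,D])]))
g=snap('top')
print('button',px2z(g,(128,190),.087)); print('stand',px2z(g,(346,197),.04)); print('can',px2z(g,(321,227),.1),'jar',px2z(g,(243,250),.065))
# colour centroid of red button
hsv=cv2.cvtColor(a,cv2.COLOR_BGR2HSV);m=((hsv[...,0]<8)|(hsv[...,0]>172))&(hsv[...,1]>180)&(hsv[...,2]>100)
ys,xs=np.nonzero(m[170:210,105:150]);print(xs.mean()+105,ys.mean()+170,len(xs))
print(px2z(g,(xs.mean()+105,ys.mean()+170),.087))
E
```

```text
button [0.62135648 0.26929842 0.087     ]
stand [ 0.6043346  -0.21493966  0.04      ]
can [ 0.53277067 -0.14228088  0.1       ] jar [0.48856963 0.02280509 0.065     ]
127.2755905511811 189.58267716535434 127
[0.62230223 0.27089599 0.087     ]
```

View pics/crop1.png

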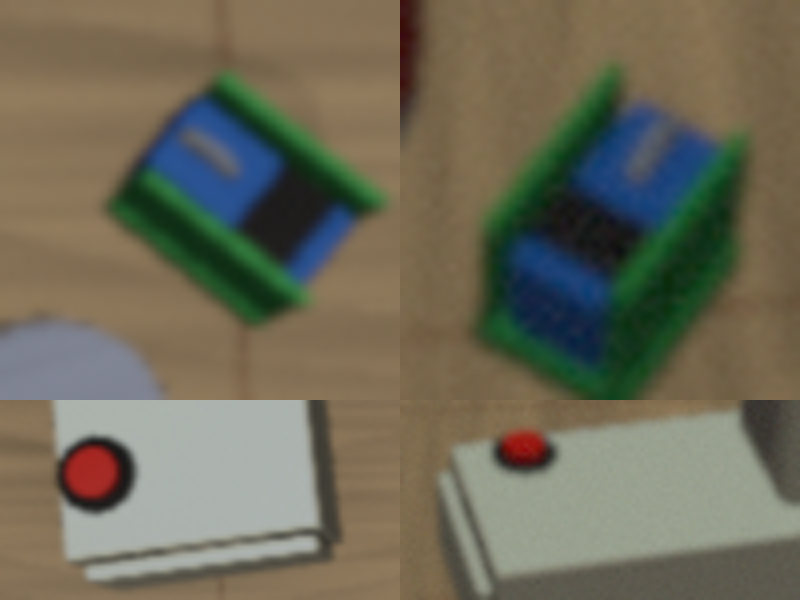

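Top crop: the cartridge's steel wheel points to the upper-left in the image and the black band to the lower-right. The base's front edge runs from px (121,212) to (185,204).

```bash
python3 - <<'E'
from h import *
g=snap('top'); gs=snap('side')
c=lambda x,y:(315+x/8-.5+.06,172+y/8-.44)
P={k:px2z(g,c(*v),.052) for k,v in dict(A=(222,70),B=(387,200),C=(150,170),D=(312,297)).items()}
for k in P: print(k,P[k].round(4))
print('AB',np.linalg.norm(P['A']-P['B']),'CD',np.linalg.norm(P['C']-P['D']))
for a,b in('AB','CD'): d=P[a]-P[b]; print('dir to wheel deg',np.degrees(np.arctan2(d[1],d[0])))
w=px2z(g,c(210,152),.046);print('wheel',w)
bb=[px2z(g,c(x,y),.042) for x,y in((205,93),(355,215),(300,283))];print('cart top corners',np.round(bb,4))
d=lambda x,y:(105+x/4-.4,172+(y-400)/4-.4)
L=px2z(g,d(65,560),.076);Rr=px2z(g,d(322,528),.076);print('front',L,Rr,np.linalg.norm(L-Rr))
v=L-Rr;yaw=np.arctan2(v[1],v[0])-np.pi/2;print('opener yaw deg',np.degrees(yaw))
e=px2z(g,d(52,400),.076);print('side dir',np.degrees(np.arctan2(*(e-L)[[1,0]])))
o=(L+Rr)/2; Ro=R.from_euler('z',yaw); print('origin',o, 'button pred',o+Ro.apply([.045,.048,.011]))
# side-view check
ds=lambda x,y:(215+(x-400)/4-.4,120+(y-400)/4-.4)
for n,q in(('frontL',(453,448)),('frontR',(497,575))): print(n,px2z(gs,ds(*q),.076))
print('button side',px2z(gs,ds(525,445),.087))
cs=lambda x,y:(240+(x-400)/8-.44,270+y/8-.44)
print('wheel side',px2z(gs,cs(652,148),.046))
S={k:px2z(gs,cs(*v),.052) for k,v in dict(n1=(492,215),f1=(617,68),n2=(615,300),f2=(742,140)).items()}
for k in S: print(k,S[k].round(4))
print(np.mean(list(S.values()),0))
E
```

```text
A [ 0.6412 -0.2057  0.052 ]
B [ 0.6029 -0.2502  0.052 ]
C [ 0.6127 -0.1835  0.052 ]
D [ 0.5757 -0.2271  0.052 ]
AB 0.05868129795037129 CD 0.057164829274409794
dir to wheel deg 49.28126142493426
dir to wheel deg 49.67460301572708
wheel [ 0.61853271 -0.20238052  0.046     ]
cart top corners [[ 0.6364 -0.203   0.042 ]
 [ 0.6002 -0.2438  0.042 ]
 [ 0.5809 -0.2268  0.042 ]]
front [0.57593846 0.28665228 0.076     ] [0.59090374 0.14744118 0.076     ] 0.14001318376691066
opener yaw deg 6.135769921730815
side dir 6.8349853389499575
origin [0.5834211  0.21704673 0.076     ] button pred [0.62303284 0.26958158 0.087     ]
frontL [0.57776192 0.27838835 0.076     ]
frontR [0.59226964 0.14441928 0.076     ]
button side [0.6228529 0.2615652 0.087    ]
wheel side [ 0.61745535 -0.20625564  0.046     ]
n1 [ 0.576  -0.2257  0.052 ]
f1 [ 0.6117 -0.186   0.052 ]
n2 [ 0.6013 -0.2523  0.052 ]
f2 [ 0.6383 -0.2106  0.052 ]
[ 0.6068194  -0.21866455  0.052     ]
```

Call:
{"api": "arm_command", "payload": {
  "deltas": [
    {"travel": [-0.0245,0,0.0325],"delta_rot": [0,0,0],"grip": 0},
    {"travel": [-0.049,0,0.065],"delta_rot": [0,0,0],"grip": 0},
    {"travel": [-0.0735,0,0.0975],"delta_rot": [0,0,0],"grip": 0},
    {"travel": [-0.098,0,0.13],"delta_rot": [0,0,0],"grip": 0},
    {"travel": [-0.1225,0,0.1625],"delta_rot": [0,0,0],"grip": 0}
  ]
}}

```text
t: 0.67
tool_pos: [0.3186, -0.4495, 0.2313]
orientation: [-0.572, 0.572, -0.415, 0.416]
ft_force: [0.3, 0.2, 0.1]
finger_gap: 0.304
```

Call:
{"api": "arm_command", "payload": {
  "deltas": [
    {"travel": [-0.0245,0,0.0325],"delta_rot": [0,0,0],"grip": 0},
    {"travel": [-0.049,0,0.065],"delta_rot": [0,0,0],"grip": 0},
    {"travel": [-0.0735,0,0.0975],"delta_rot": [0,0,0],"grip": 0},
    {"travel": [-0.098,0,0.13],"delta_rot": [0,0,0],"grip": 0},
    {"travel": [-0.1225,0,0.1625],"delta_rot": [0,0,0],"grip": 0}
  ]
}}

```text
t: 1.08
tool_pos: [0.4351, -0.2827, 0.2315]
orientation: [-0.572, 0.572, -0.415, 0.416]
ft_force: [1.6, -0.2, -0.1]
finger_gap: 0.0
```

Call:
{"api": "arm_command", "payload": {
  "deltas": [
    {"travel": [-0.031,0,0.0232],"delta_rot": [0,0,0],"grip": 0},
    {"travel": [-0.062,0,0.0464],"delta_rot": [0,0,0],"grip": 0},
    {"travel": [-0.093,0,0.0696],"delta_rot": [0,0,0],"grip": 0},
    {"travel": [-0.124,0,0.0928],"delta_rot": [0,0,0],"grip": 0},
    {"travel": [-0.155,0,0.116],"delta_rot": [0,0,0],"grip": 0}
  ]
}}

```text
t: 1.5
tool_pos: [0.4969, -0.0994, 0.2315]
orientation: [-0.572, 0.572, -0.415, 0.416]
ft_force: [0.5, -0.2, 1.0]
finger_gap: 0.001
```

Call:
{"api": "arm_command", "payload": {
  "deltas": [
    {"travel": [-0.031,0,0.0232],"delta_rot": [0,0,0],"grip": 0},
    {"travel": [-0.062,0,0.0464],"delta_rot": [0,0,0],"grip": 0},
    {"travel": [-0.093,0,0.0696],"delta_rot": [0,0,0],"grip": 0},
    {"travel": [-0.124,0,0.0928],"delta_rot": [0,0,0],"grip": 0},
    {"travel": [-0.155,0,0.116],"delta_rot": [0,0,0],"grip": 0}
  ]
}}

```text
t: 1.92
tool_pos: [0.5593, 0.0838, 0.2314]
orientation: [-0.572, 0.572, -0.415, 0.416]
ft_force: [1.0, -0.7, -0.3]
finger_gap: 0.001
```

Call:
{"api": "arm_command", "payload": {
  "deltas": [
    {"travel": [-0.031,0.01,0.0232],"delta_rot": [0,0,0],"grip": 0},
    {"travel": [-0.062,0.03,0.0464],"delta_rot": [0,0,0],"grip": 0},
    {"travel": [-0.093,0.05,0.0696],"delta_rot": [0,0,0],"grip": 0},
    {"travel": [-0.124,0.07,0.0928],"delta_rot": [0,0,0],"grip": 0},
    {"travel": [-0.155,0.09,0.116],"delta_rot": [0,0,0],"grip": 0}
  ]
}}

```text
t: 2.33
tool_pos: [0.6196, 0.2604, 0.1437]
orientation: [-0.572, 0.572, -0.415, 0.416]
ft_force: [-0.0, -1.8, 0.1]
finger_gap: -0.002
```

```bash
python3 - <<'E'
from h import *
s,p,r=st();g=snap('wrist','w1.png');print(p,np.array(g['hand_eye']).round(3).tolist())
a=g['image'];hsv=cv2.cvtColor(a,cv2.COLOR_RGB2HSV);m=(((hsv[...,0]<8)|(hsv[...,0]>172))&(hsv[...,1]>180)&(hsv[...,2]>90)).astype(np.uint8)
n,l,s_,c=cv2.connectedComponentsWithStats(m)
for i in range(1,n):
    if s_[i,4]>60: print(s_[i],c[i],wpx2z(g,p,r,c[i],.087))
print('delta',todelta([.6225,.2665,.095]))
E
```

```text
[0.61957388 0.26041165 0.1436914 ] [[1.0, -0.0, 0.0, -0.0], [-0.0, -0.328, 0.945, -0.143], [0.0, -0.945, -0.328, 0.085], [0.0, 0.0, 0.0, 1.0]]
[478  82  34  79 947] [497.33685322 124.17529039] [0.7552285  0.09032853 0.087     ]
[ 224  182   39   38 1061] [243.2931197  200.60131951] [0.62444402 0.27346748 0.087     ]
delta [0.0052272  0.04375064 0.00399584]
```

View pics/w1.png

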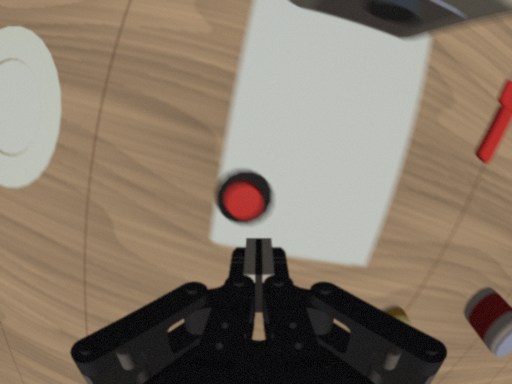

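The wrist view shows the button at (244,200), which projects to (0.624, 0.273). That agrees with the other cameras to within about 1 cm, so I'll press it.

Call:
{"api": "arm_command", "payload": {
  "deltas": [
    {"travel": [-0.003,0.025,0.003],"delta_rot": [0,0,0],"grip": 0},
    {"travel": [-0.003,0.045,0.003],"delta_rot": [0,0,0],"grip": 0},
    {"travel": [-0.003,0.055,0.003],"delta_rot": [0,0,0],"grip": 0},
    {"travel": [-0.003,0.06,0.003],"delta_rot": [0,0,0],"grip": 0},
    {"travel": [-0.003,0.062,0.003],"delta_rot": [0,0,0],"grip": 0}
  ]
}}

```text
t: 2.8
tool_pos: [0.6205, 0.2624, 0.0828]
orientation: [-0.572, 0.573, -0.416, 0.415]
ft_force: [-3.0, 0.0, 3.5]
finger_gap: -0.005
```

Call:
{"api": "arm_command", "payload": {
  "deltas": [
    {"travel": [0,0,0],"delta_rot": [0,0,0],"grip": 0},
    {"travel": [0,-0.02,0],"delta_rot": [0,0,0],"grip": 0},
    {"travel": [0,-0.06,0],"delta_rot": [0,0,0],"grip": 0},
    {"travel": [0,-0.1,0],"delta_rot": [0,0,0],"grip": 0},
    {"travel": [0,-0.14,0],"delta_rot": [0,0,0],"grip": 0}
  ]
}}

```text
t: 3.22
tool_pos: [0.6217, 0.2621, 0.2256]
orientation: [0.573, -0.571, 0.415, -0.416]
ft_force: [1.4, -1.1, -1.3]
finger_gap: -0.005
```

Call:
{"api": "arm_command", "payload": {
  "deltas": [
    {"travel": [0.038,0,-0.0135],"delta_rot": [0,0,0],"grip": 0},
    {"travel": [0.076,0,-0.027],"delta_rot": [0,0,0],"grip": 0.3},
    {"travel": [0.114,0,-0.0405],"delta_rot": [0,0,0],"grip": 1},
    {"travel": [0.152,0,-0.054],"delta_rot": [0,0,0],"grip": 1},
    {"travel": [0.19,0,-0.0675],"delta_rot": [0,0,0],"grip": 1}
  ]
}}

```text
t: 3.63
tool_pos: [0.6163, 0.0587, 0.2246]
orientation: [0.573, -0.571, 0.414, -0.417]
ft_force: [1.7, -0.1, 0.8]
finger_gap: 0.566
```

Call:
{"api": "arm_command", "payload": {
  "deltas": [
    {"travel": [0.038,0,-0.0135],"delta_rot": [0,0.1,0],"grip": 1},
    {"travel": [0.076,0,-0.027],"delta_rot": [0,0.2,0],"grip": 1},
    {"travel": [0.114,0,-0.0405],"delta_rot": [0,0.3,0],"grip": 1},
    {"travel": [0.152,0,-0.054],"delta_rot": [0,0.4,0],"grip": 1},
    {"travel": [0.19,0,-0.0675],"delta_rot": [0,0.5,0],"grip": 1}
  ]
}}

```text
t: 4.05
tool_pos: [0.6106, -0.1432, 0.2247]
orientation: [-0.451, 0.449, -0.544, 0.547]
ft_force: [-0.2, -0.3, -0.1]
finger_gap: 0.999
```

```bash
python3 - <<'E'
from h import *
s,p,r=st();m=r.as_matrix();print(p,'yaw',np.degrees(np.arctan2(m[1,0],m[0,0])))
print(todelta([.608,-.2165,.2]))
a=snap('top','top1.png')['image'];b=snap('side','side1.png')['image']
f=lambda i,x,y,w,h,k:cv2.resize(i[y:y+h,x:x+w],None,fx=k,fy=k,interpolation=cv2.INTER_CUBIC)
cv2.imwrite('pics/crop2.png',np.hstack([f(a,105,180,90,90,4),f(b,195,110,90,90,4)])[:,:,::-1])
E
```

```text
[ 0.61064943 -0.14320979  0.22468503] yaw -100.93233448890966
[0.07244117 0.02479346 0.01119761]
```

View pics/crop2.png

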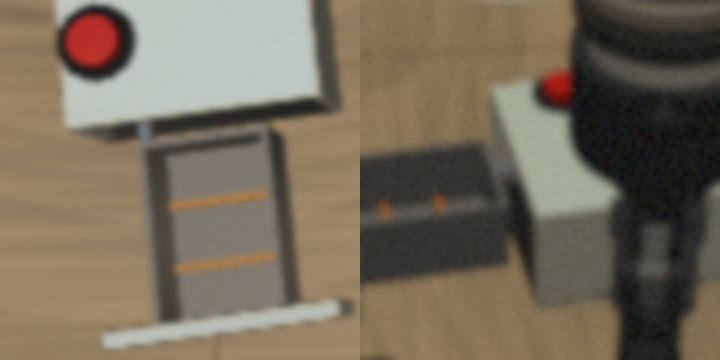

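The tray has popped out. In the crop the orange ribs run from (171,207) to (268,192) and from (175,269) to (271,255). Next I'll go above the cartridge.

Call:
{"api": "arm_command", "payload": {
  "deltas": [
    {"travel": [0.025,0.01,0.004],"delta_rot": [0,0.11,0],"grip": 1},
    {"travel": [0.05,0.02,0.008],"delta_rot": [0,0.22,0],"grip": 1},
    {"travel": [0.072,0.03,0.011],"delta_rot": [0,0.33,0],"grip": 1},
    {"travel": [0.072,0.04,0.011],"delta_rot": [0,0.44,0],"grip": 1},
    {"travel": [0.072,0.05,0.011],"delta_rot": [0,0.516,0],"grip": 1}
  ]
}}

```text
t: 4.57
tool_pos: [0.608, -0.2166, 0.1737]
orientation: [-0.295, 0.295, -0.641, 0.644]
ft_force: [0.2, 0.6, -0.1]
finger_gap: 0.997
```

```bash
python3 - <<'E'
from h import *
g=snap('top')
d=lambda x,y:(105+x/4-.4,180+y/4-.4)
q=[px2z(g,d(*v),.020) for v in((171,207),(268,192),(175,269),(271,255))]
print(np.round(q,4),'seat',np.mean(q,0))
for a,b in((0,1),(2,3)): v=q[a]-q[b];print(np.degrees(np.arctan2(v[1],v[0]))-90,np.linalg.norm(v))
s,p,r=st();m=r.as_matrix();print(p,'yaw',np.degrees(np.arctan2(m[1,0],m[0,0])))
g=snap('wrist','w2.png');np.savez('w2.npz',p=p,m=m)
E
```

```text
[[0.5357 0.2431 0.02  ]
 [0.5433 0.1875 0.02  ]
 [0.5003 0.2399 0.02  ]
 [0.5072 0.1852 0.02  ]] seat [0.52161662 0.21393302 0.02      ]
7.748131824730592 0.05615619096379525
7.17525918453704 0.05513447819189861
[ 0.60697564 -0.21456221  0.17139038] yaw -130.63143767130984
```

View pics/w2.png

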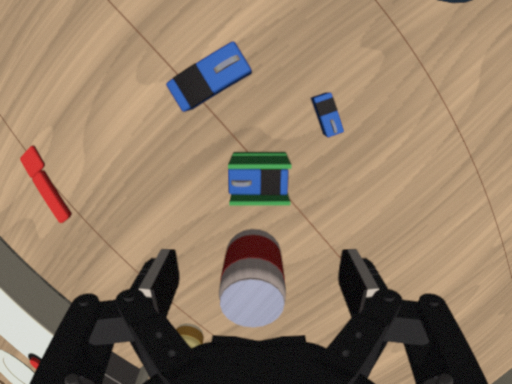

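```bash
python3 - <<'E'
from h import *
f=np.load('w2.npz');p=f['p'];r=R.from_matrix(f['m']);g=snap('wrist')
for n,uv,z in(('L end',(229.5,181),.042),('R end',(289,181),.042),('mid',(259,181),.042),('wall up far',(259,152.5),.052),('wall up in',(259,166),.052),('wall low in',(259,195),.052),('wall low out',(259,204),.052)):
    w=wpx2z(g,p,r,uv,z);print(n,w.round(4), r.inv().apply(w-p).round(4))
E
```

```text
L end [ 0.6258 -0.1944  0.042 ] [-0.0277  0.1294  0.0012]
R end [ 0.5885 -0.2378  0.042 ] [0.0295 0.1294 0.0012]
mid [ 0.6073 -0.2159  0.042 ] [0.0006 0.1294 0.0011]
wall up far [ 0.63   -0.2353  0.052 ] [0.0006 0.1194 0.031 ]
wall up in [ 0.6205 -0.2271  0.052 ] [0.0006 0.1194 0.0185]
wall low in [ 0.5992 -0.2089  0.052 ] [ 0.0006  0.1194 -0.0095]
wall low out [ 0.5923 -0.203   0.052 ] [ 0.0006  0.1194 -0.0186]
```

Call:
{"api": "arm_command", "payload": {
  "deltas": [
    {"travel": [0,0.04,0],"delta_rot": [0,0,0],"grip": 1},
    {"travel": [0,0.08,0],"delta_rot": [0,0,0],"grip": 1},
    {"travel": [0,0.12,0],"delta_rot": [0,0,0],"grip": 1},
    {"travel": [0,0.15,0],"delta_rot": [0,0,0],"grip": 1},
    {"travel": [0,0.168,0],"delta_rot": [0,0,0],"grip": 1}
  ]
}}

```text
t: 5.13
tool_pos: [0.6067, -0.2123, 0.0024]
orientation: [0.298, -0.3, 0.642, -0.64]
ft_force: [0.1, -0.2, 1.1]
finger_gap: 0.998
```

Call:
{"api": "arm_command", "payload": {
  "deltas": [
    {"travel": [0,0,0],"delta_rot": [0,0,0],"grip": 0.5},
    {"travel": [0,0,0],"delta_rot": [0,0,0],"grip": 0.5},
    {"travel": [0,0,0],"delta_rot": [0,0,0],"grip": 0.5},
    {"travel": [0,0,0],"delta_rot": [0,0,0],"grip": 0.5},
    {"travel": [0,0,0],"delta_rot": [0,0,0],"grip": 0.5}
  ],
  "grip_force": 40
}}

```text
t: 5.55
tool_pos: [0.6073, -0.2158, 0.0069]
orientation: [-0.297, 0.298, -0.64, 0.642]
ft_force: [-4.0, -4.5, -0.8]
finger_gap: 0.67
```

Call:
{"api": "arm_command", "payload": {
  "deltas": [
    {"travel": [0,-0.03,0],"delta_rot": [0,0,0],"grip": 0.5},
    {"travel": [0,-0.07,0],"delta_rot": [0,0,0],"grip": 0.5},
    {"travel": [0,-0.11,0],"delta_rot": [0,0,0],"grip": 0.5},
    {"travel": [-0.027,-0.11,-0.0255],"delta_rot": [0,0,0],"grip": 0.5},
    {"travel": [-0.054,-0.11,-0.051],"delta_rot": [0,0,0],"grip": 0.5}
  ]
}}

```text
t: 5.97
tool_pos: [0.6081, -0.142, 0.1214]
orientation: [-0.3, 0.292, -0.639, 0.645]
ft_force: [1.3, 1.7, -3.0]
finger_gap: 0.673
```

Call:
{"api": "arm_command", "payload": {
  "deltas": [
    {"travel": [-0.027,0,-0.0255],"delta_rot": [0,-0.1,0],"grip": 0.5},
    {"travel": [-0.054,0,-0.051],"delta_rot": [0,-0.22,0],"grip": 0.5},
    {"travel": [-0.082,0,-0.0766],"delta_rot": [0,-0.34,0],"grip": 0.5},
    {"travel": [-0.082,0,-0.0766],"delta_rot": [0,-0.46,0],"grip": 0.5},
    {"travel": [-0.082,0,-0.0766],"delta_rot": [0,-0.58,0],"grip": 0.5}
  ]
}}

```text
t: 6.38
tool_pos: [0.5999, -0.0215, 0.1179]
orientation: [-0.475, 0.471, -0.525, 0.527]
ft_force: [0.7, -2.3, -1.2]
finger_gap: 0.67
```

Call:
{"api": "arm_command", "payload": {
  "deltas": [
    {"travel": [0,0.02,0],"delta_rot": [0,-0.12,0],"grip": 0.5},
    {"travel": [0,0.05,0],"delta_rot": [0,-0.24,0],"grip": 0.5},
    {"travel": [0,0.08,0],"delta_rot": [0,-0.245,0],"grip": 0.5},
    {"travel": [0,0.095,0],"delta_rot": [0,-0.245,0],"grip": 0.5},
    {"travel": [0,0.105,0],"delta_rot": [0,-0.245,0],"grip": 0.5}
  ]
}}

```text
t: 6.8
tool_pos: [0.5985, -0.0266, 0.0098]
orientation: [0.53, -0.53, 0.468, -0.468]
ft_force: [-0.7, -0.7, -1.7]
finger_gap: 0.67
```

```bash
python3 - <<'E'
from h import *
s,p,r=st();m=r.as_matrix();print(p,'yaw',np.degrees(np.arctan2(m[1,0],m[0,0])),m[:,1].round(3),s['finger_gap'],s['ft_force'])
a=snap('side')['image'];w=snap('wrist')['image']
u,v=proj(imaging.grab_frame('side'),p).astype(int);print(u,v)
f=lambda i,x,y,W,h,k:cv2.resize(i[y:y+h,x:x+W],None,fx=k,fy=k,interpolation=cv2.INTER_CUBIC)
cv2.imwrite('pics/c3.png',np.hstack([f(a,u-60,v-60,120,100,4)[:400,:400],w[:384].repeat(1,0)[0:384,60:460] if 0 else cv2.resize(w,(400,400))])[:,:,::-1])
E
```

```text
[ 0.5985293  -0.02663765  0.00976296] yaw -82.86994780095665 [ 0.001  0.    -1.   ] 0.6703058322640444 [-0.68010455 -0.74415591 -1.65113487]
249 233
```

View pics/c3.png

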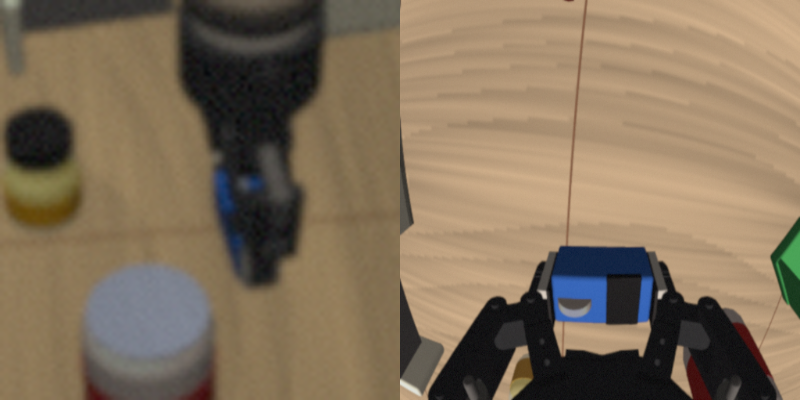

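The cartridge is held by its ends and is level. I'll set it on the table, let go and turn 90°.

Call:
{"api": "arm_command", "payload": {
  "deltas": [
    {"travel": [0,0.007,0],"delta_rot": [0,0,0],"grip": 0.5},
    {"travel": [0,0.012,0],"delta_rot": [0,0,0],"grip": 0.5},
    {"travel": [0,0.0155,0],"delta_rot": [0,0,0],"grip": 0.5},
    {"travel": [0,0.0155,0],"delta_rot": [0,0,0],"grip": 0.5},
    {"travel": [0,0.0155,0],"delta_rot": [0,0,0],"grip": 0.5}
  ]
}}

```text
t: 7.37
tool_pos: [0.5991, -0.0269, -0.0043]
orientation: [0.53, -0.53, 0.468, -0.469]
ft_force: [-1.4, -0.5, 4.5]
finger_gap: 0.672
```

Call:
{"api": "arm_command", "payload": {
  "deltas": [
    {"travel": [0,0,0],"delta_rot": [0,0,0],"grip": 0.75},
    {"travel": [0,0,0],"delta_rot": [0,0,0],"grip": 1},
    {"travel": [0,0,0],"delta_rot": [0,0,0],"grip": 1},
    {"travel": [0,-0.01,0],"delta_rot": [0,0,0],"grip": 1},
    {"travel": [0,-0.04,0],"delta_rot": [0,0,0],"grip": 1}
  ]
}}

```text
t: 7.78
tool_pos: [0.5944, -0.027, 0.0312]
orientation: [-0.528, 0.532, -0.47, 0.466]
ft_force: [0.0, -0.8, -0.2]
finger_gap: 1.001
```

Call:
{"api": "arm_command", "payload": {
  "deltas": [
    {"travel": [0,-0.03,0],"delta_rot": [0,0,0],"grip": 1},
    {"travel": [0,-0.06,0],"delta_rot": [0,-0.12,0],"grip": 1},
    {"travel": [0,-0.07,0],"delta_rot": [0,-0.24,0],"grip": 1},
    {"travel": [0,-0.07,0],"delta_rot": [0,-0.36,0],"grip": 1},
    {"travel": [0,-0.07,0],"delta_rot": [0,-0.48,0],"grip": 1}
  ]
}}

```text
t: 8.2
tool_pos: [0.5992, -0.027, 0.1066]
orientation: [0.627, -0.627, 0.326, -0.328]
ft_force: [-0.9, -0.5, -0.1]
finger_gap: 1.002
```

Call:
{"api": "arm_command", "payload": {
  "deltas": [
    {"travel": [0,0,0],"delta_rot": [0,-0.12,0],"grip": 1},
    {"travel": [0,0,0],"delta_rot": [0,-0.24,0],"grip": 1},
    {"travel": [0,0,0],"delta_rot": [0,-0.36,0],"grip": 1},
    {"travel": [0,0,0],"delta_rot": [0,-0.48,0],"grip": 1},
    {"travel": [0,0,0],"delta_rot": [0,-0.6,0],"grip": 1}
  ]
}}

```text
t: 8.62
tool_pos: [0.5982, -0.0271, 0.105]
orientation: [-0.695, 0.696, -0.127, 0.127]
ft_force: [-0.2, 0.1, 0.6]
finger_gap: 1.002
```

Call:
{"api": "arm_command", "payload": {
  "deltas": [
    {"travel": [0,0,0],"delta_rot": [0,-0.12,0],"grip": 1},
    {"travel": [0,0,0],"delta_rot": [0,-0.24,0],"grip": 1},
    {"travel": [0,0,0],"delta_rot": [0,-0.36,0],"grip": 1},
    {"travel": [0,0,0],"delta_rot": [0,-0.48,0],"grip": 1},
    {"travel": [0,0,0],"delta_rot": [0,-0.491,0],"grip": 1}
  ]
}}

```text
t: 9.03
tool_pos: [0.5982, -0.0272, 0.1048]
orientation: [-0.706, 0.706, 0.045, -0.044]
ft_force: [-1.0, -0.6, 0.3]
finger_gap: 0.998
```

```bash
python3 - <<'E'
from h import *
s,p,r=st();m=r.as_matrix();print(p,'yaw',np.degrees(np.arctan2(m[1,0],m[0,0])))
np.savez('w3.npz',p=p,m=m);g=snap('wrist','w3.png')
K=np.array(g['mtx']);H=np.array(g['hand_eye'])
def wproj(w):
    c=np.linalg.inv(H)@np.append(r.inv().apply(np.array(w)-p),1);c=c[:3];t=np.arctan2(np.hypot(*c[:2]),c[2]);u=c[:2]/np.hypot(*c[:2])*t
    return u*K[[0,1],[0,1]]+K[:2,2]
print('cart top ctr exp',wproj([.600,-.030,.03]),'seat',wproj([.5216,.212,.02]))
E
```

```text
[ 0.59819919 -0.02717176  0.10478217] yaw 7.225396131395433
cart top ctr exp [260.2467995  206.47870121] seat [201.96878812 -88.46592435]
```

View pics/w3.png

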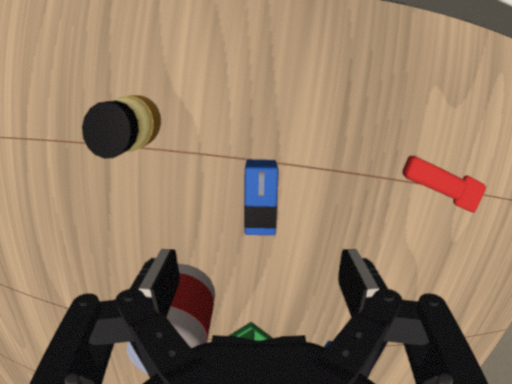

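The cartridge stands upright at (261,198) with its wheel toward +y. The jaws are centred on it, so I'll grip its sides.

Call:
{"api": "arm_command", "payload": {
  "deltas": [
    {"travel": [0,0.035,0],"delta_rot": [0,0,0],"grip": 0.8},
    {"travel": [0,0.065,0],"delta_rot": [0,0,0],"grip": 0.8},
    {"travel": [0,0.085,0],"delta_rot": [0,0,0],"grip": 0.7},
    {"travel": [0,0.098,0],"delta_rot": [0,0,0],"grip": 0.6},
    {"travel": [0,0.098,0],"delta_rot": [0,0,0],"grip": 0.5}
  ]
}}

```text
t: 9.5
tool_pos: [0.596, -0.0272, 0.0038]
orientation: [0.706, -0.706, -0.041, 0.045]
ft_force: [-0.9, 0.3, -0.3]
finger_gap: 0.501
```

Call:
{"api": "arm_command", "payload": {
  "deltas": [
    {"travel": [0,0,0],"delta_rot": [0,0,0],"grip": 0.4},
    {"travel": [0,0,0],"delta_rot": [0,0,0],"grip": 0.15},
    {"travel": [0,0,0],"delta_rot": [0,0,0],"grip": 0.15},
    {"travel": [0,0,0],"delta_rot": [0,0,0],"grip": 0.15},
    {"travel": [0,0,0],"delta_rot": [0,0,0],"grip": 0.15}
  ]
}}

```text
t: 9.92
tool_pos: [0.5994, -0.0268, 0.0078]
orientation: [-0.706, 0.706, 0.045, -0.043]
ft_force: [-0.6, 0.1, 3.7]
finger_gap: 0.299
```

```bash
python3 - <<'E'
from h import *
s,p,r=st();m=r.as_matrix();print(p,'yaw',np.degrees(np.arctan2(m[1,0],m[0,0])),s['finger_gap'],s['ft_force'])
print(todelta([.522,.125,.15]))
f=np.load('w3.npz');g=snap('wrist')
for uv,z in(((261,161),.03),((261,231),.03),((261,236),0)): print(wpx2z(g,f['p'],R.from_matrix(f['m']),uv,z).round(4))
E
```

```text
[ 0.59939042 -0.02682257  0.00781537] yaw 7.089570554147654 0.2989430652340654 [-0.59152758  0.05337332  3.68912291]
[-0.05768279 -0.14243223  0.16012993]
[0.5959 0.0065 0.03  ]
[ 0.6034 -0.0514  0.03  ]
[ 0.6063 -0.0715  0.    ]
```

Call:
{"api": "arm_command", "payload": {
  "deltas": [
    {"travel": [0,-0.03,0],"delta_rot": [0,0,0],"grip": 0.15},
    {"travel": [0,-0.065,0],"delta_rot": [0,0,0],"grip": 0.15},
    {"travel": [-0.01,-0.1,0.02],"delta_rot": [0,0,0],"grip": 0.15},
    {"travel": [-0.022,-0.12,0.052],"delta_rot": [0,0,0],"grip": 0.15},
    {"travel": [-0.035,-0.142,0.082],"delta_rot": [0,0,0],"grip": 0.15}
  ]
}}

```text
t: 10.38
tool_pos: [0.5532, 0.0504, 0.1497]
orientation: [0.706, -0.706, -0.043, 0.042]
ft_force: [-0.5, 1.3, -0.7]
finger_gap: 0.294
```

Call:
{"api": "arm_command", "payload": {
  "deltas": [
    {"travel": [-0.012,0,0.035],"delta_rot": [0,0,0],"grip": 0.15},
    {"travel": [-0.023,0,0.065],"delta_rot": [0,0,0],"grip": 0.15},
    {"travel": [-0.023,0,0.078],"delta_rot": [0,0,0],"grip": 0.15},
    {"travel": [-0.023,0,0.078],"delta_rot": [0,0,0],"grip": 0.15},
    {"travel": [-0.023,0,0.078],"delta_rot": [0,0,0],"grip": 0.15}
  ]
}}

```text
t: 10.8
tool_pos: [0.5204, 0.125, 0.1483]
orientation: [-0.705, 0.706, 0.045, -0.045]
ft_force: [0.3, -0.7, -2.0]
finger_gap: 0.298
```

```bash
python3 - <<'E'
from h import *
s,p,r=st();m=r.as_matrix();print(p,'yaw',np.degrees(np.arctan2(m[1,0],m[0,0])),s['finger_gap'],s['ft_force'],s['qvel'].round(3))
np.savez('w4.npz',p=p,m=m);g=snap('wrist');a=g['image'][:,:,::-1]
cv2.imwrite('pics/w4.png',cv2.resize(a[20:320,100:460],None,fx=2,fy=2,interpolation=cv2.INTER_CUBIC))
E
```

```text
[0.52043181 0.12497086 0.14830952] yaw 7.221062329762091 0.2982047848287387 [ 0.31103187 -0.71604551 -2.03231231] [ 0.028  0.011  0.04  -0.007  0.009  0.003  0.   ]
```

View pics/w4.png

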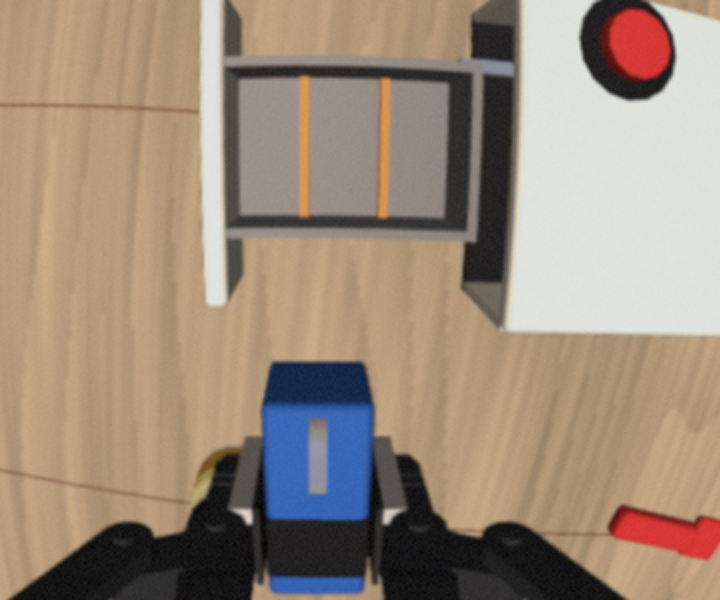

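The wrist crop shows the ribs at x≈304 (y 76–217) and x≈384 (y 78–219). The held cartridge's top runs from y=404 to about 592, centred at x≈318. The wheel is on the button side.

```bash
python3 - <<'E'
from h import *
f=np.load('w4.npz');p=f['p'];r=R.from_matrix(f['m']);g=snap('wrist')
c=lambda x,y:(100+x/2-.25,20+y/2-.25)
T=lambda uv,z:r.inv().apply(wpx2z(g,p,r,c(*uv),z)-p)
q=[T(v,.02) for v in((304,76),(304,217),(384,78),(384,219))]
for v in q: print('rib',v.round(4))
print('seat by ribs',np.mean(q,0).round(4))
for a,b in((0,1),(2,3)): d=q[a]-q[b];print('rib angle deg (x/z)',np.degrees(np.arctan2(d[0],d[2])),np.linalg.norm(d))
fl=[T(v,.014) for v in((239,79),(448,83),(239,216),(446,219))];print('floor corners',np.round(fl,4),np.mean(fl,0).round(4))
w=[T(v,.059) for v in((230,57),(480,64),(228,240),(476,242))];print('wall outer',np.round(w,4),np.mean(w,0).round(4))
z=p[2]
for n,v,zz in(('far top L',(263,404),z+.022),('far top R',(373,404),z+.022),('near top L',(270,592),z+.022),('near R',(362,592),z+.022),('far bot L',(272,362),z-.008),('far bot R',(364,362),z-.008)): print(n,T(v,zz).round(4))
w=T((638,45),.087);print('button',(p+r.apply(w)).round(4))
E
```

```text
rib [-0.006   0.1282  0.1167]
rib [-0.0061  0.1283  0.0521]
rib [0.0297 0.1282 0.1163]
rib [0.0305 0.1283 0.0514]
seat by ribs [0.012  0.1282 0.0841]
rib angle deg (x/z) 0.13767793405226797 0.06465072766264064
rib angle deg (x/z) -0.7428010819386193 0.06490449931091903
floor corners [[-0.0358  0.1342  0.1167]
 [ 0.0602  0.1342  0.1161]
 [-0.0367  0.1343  0.0522]
 [ 0.0609  0.1343  0.0513]] [0.0121 0.1342 0.0841]
wall outer [[-0.0334  0.0892  0.1205]
 [ 0.0633  0.0892  0.1196]
 [-0.0355  0.0893  0.0479]
 [ 0.0639  0.0893  0.0478]] [0.0146 0.0892 0.084 ]
far top L [-0.0123 -0.022   0.0286]
far top R [ 0.0124 -0.022   0.0286]
near top L [-0.0129 -0.022  -0.0284]
near R [ 0.0121 -0.022  -0.0284]
far bot L [-0.0124  0.008   0.0272]
far bot R [0.0127 0.008  0.0272]
button [0.6212 0.2694 0.087 ]
```

Call:
{"api": "arm_command", "payload": {
  "deltas": [
    {"travel": [0.005,0,0.035],"delta_rot": [0,0,0],"grip": 0.15},
    {"travel": [0.01,0.02,0.07],"delta_rot": [0,0,0],"grip": 0.15},
    {"travel": [0.012,0.05,0.083],"delta_rot": [0,0,0],"grip": 0.15},
    {"travel": [0.012,0.073,0.083],"delta_rot": [0,0,0],"grip": 0.15},
    {"travel": [0.012,0.073,0.083],"delta_rot": [0,0,0],"grip": 0.15}
  ]
}}

```text
t: 11.32
tool_pos: [0.5195, 0.2061, 0.0705]
orientation: [-0.705, 0.707, 0.041, -0.047]
ft_force: [-1.2, -0.7, -2.1]
finger_gap: 0.291
```

Call:
{"api": "arm_command", "payload": {
  "deltas": [
    {"travel": [0,0,0],"delta_rot": [0,0,0],"grip": 0.15},
    {"travel": [0,0,0],"delta_rot": [0,0,0],"grip": 0.15}
  ]
}}

```text
t: 11.48
tool_pos: [0.5238, 0.2072, 0.0761]
orientation: [-0.706, 0.706, 0.043, -0.042]
ft_force: [1.7, -0.2, -1.4]
finger_gap: 0.297
```

```bash
python3 - <<'E'
from h import *
s,p,r=st();m=r.as_matrix();print(p,'yaw',np.degrees(np.arctan2(m[1,0],m[0,0])),s['finger_gap'],s['ft_force'])
np.savez('w5.npz',p=p,m=m);g=snap('wrist');a=g['image'][:,:,::-1]
t=snap('top')
c=np.array(proj(t,p)).astype(int);A=t['image'][c[1]-35:c[1]+35,c[0]-30:c[0]+30,::-1]
A=cv2.resize(A,(300,350),interpolation=cv2.INTER_CUBIC)
B=cv2.resize(a[150:330,170:370],None,fx=2.5,fy=2.5,interpolation=cv2.INTER_CUBIC)
o=np.zeros((450,800,3),np.uint8);o[:,:500]=B;o[:350,500:]=A
cv2.imwrite('pics/w5.png',o)
E
```

```text
[0.52384989 0.20719315 0.0760768 ] yaw 6.949999649817437 0.29741898870641637 [ 1.68459109 -0.19124132 -1.3643114 ]
```

View pics/w5.png

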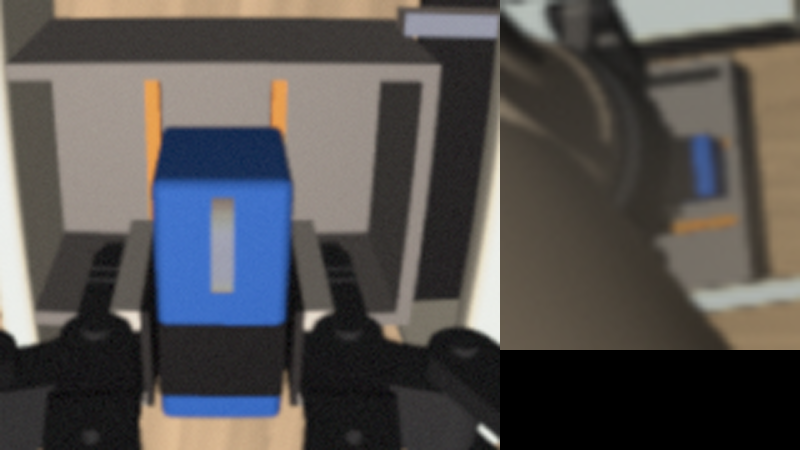

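```bash
python3 - <<'E'
from h import *
f=np.load('w5.npz');p=f['p'];r=R.from_matrix(f['m']);g=snap('wrist')
c=lambda x,y:(170+x/2.5-.3,150+y/2.5-.3)
T=lambda uv,z:r.inv().apply(wpx2z(g,p,r,c(*uv),z)-p).round(4)
for n,v,z in(('far wall out',(225,63),.059),('far in',(225,80),.059),('near in R',(385,312),.059),('near out R',(385,325),.059),('near in L',(60,312),.059),('near out L',(60,325),.059),
 ('near floor R',(350,233),.014),('ribL',(153,90),.02),('ribR',(280,90),.02),('ribL2',(154,200),.02),('rear wall in',(424,100),.059),
 ('cart far bot',(221,128),p[2]-.008),('cart far top',(221,181),p[2]+.022),('cart near top',(221,414),p[2]+.022),('cart L',(155,181),p[2]+.022),('cart R',(291,181),p[2]+.022)): print(n,T(v,z))
E
```

```text
far wall out [0.0007 0.0171 0.0393]
far in [0.0007 0.0171 0.0353]
near in R [ 0.0432  0.0171 -0.0287]
near out R [ 0.0437  0.0171 -0.0331]
near in L [-0.0429  0.017  -0.0286]
near out L [-0.0433  0.017  -0.033 ]
near floor R [ 0.0407  0.0621 -0.0293]
ribL [-0.0195  0.056   0.0203]
ribR [0.0164 0.0561 0.0203]
ribL2 [-0.0203  0.0561 -0.0143]
rear wall in [0.0471 0.0171 0.0305]
cart far bot [-0.0002  0.008   0.0272]
cart far top [-0.0002 -0.022   0.0284]
cart near top [-0.0002 -0.022  -0.0278]
cart L [-0.0121 -0.022   0.0284]
cart R [ 0.0124 -0.022   0.0284]
```

Call:
{"api": "arm_command", "payload": {
  "deltas": [
    {"travel": [-0.001,0,0.002],"delta_rot": [0,0,0],"grip": 0.15},
    {"travel": [-0.001,0,0.002],"delta_rot": [0,0,0],"grip": 0.15},
    {"travel": [-0.001,0,0.002],"delta_rot": [0,0,0],"grip": 0.15},
    {"travel": [-0.001,0,0.002],"delta_rot": [0,0,0],"grip": 0.15}
  ]
}}

```text
t: 11.97
tool_pos: [0.5213, 0.2104, 0.0756]
orientation: [-0.706, 0.706, 0.044, -0.044]
ft_force: [0.4, -0.8, -1.3]
finger_gap: 0.293
```

```bash
python3 - <<'E'
from h import *
f=np.load('w5.npz');p0=f['p'];r0=R.from_matrix(f['m'])
seat=p0+r0.apply([-.0018,0,.0033]);s,p,r=st();print(p,'seat',seat,'delta',todelta(seat),s['qvel'].round(3))
E
```

```text
[0.52131871 0.21041045 0.07560597] seat [0.5216638  0.21025109 0.07607322] delta [ 0.00032296 -0.00046705 -0.00020093] [-0.     0.005  0.003  0.003 -0.001 -0.001  0.001]
```

Seat and tool agree to within 0.5 mm, so I'll lower it.

Call:
{"api": "arm_command", "payload": {
  "deltas": [
    {"travel": [0,0.012,0],"delta_rot": [0,0,0],"grip": 0.15},
    {"travel": [0,0.024,0],"delta_rot": [0,0,0],"grip": 0.15},
    {"travel": [0,0.034,0],"delta_rot": [0,0,0],"grip": 0.15},
    {"travel": [0,0.042,0],"delta_rot": [0,0,0],"grip": 0.15},
    {"travel": [0,0.047,0],"delta_rot": [0,0,0],"grip": 0.15}
  ]
}}

```text
t: 12.38
tool_pos: [0.5201, 0.2098, 0.0262]
orientation: [-0.705, 0.706, 0.043, -0.045]
ft_force: [0.2, 0.2, -1.9]
finger_gap: 0.294
```

Call:
{"api": "arm_command", "payload": {
  "deltas": [
    {"travel": [0,0.003,0],"delta_rot": [0,0,0],"grip": 0.15},
    {"travel": [0,0.005,0],"delta_rot": [0,0,0],"grip": 0.15},
    {"travel": [0,0.006,0],"delta_rot": [0,0,0],"grip": 0.15},
    {"travel": [0,0.0065,0],"delta_rot": [0,0,0],"grip": 0.15},
    {"travel": [0,0.0065,0],"delta_rot": [0,0,0],"grip": 0.15}
  ]
}}

```text
t: 12.8
tool_pos: [0.5215, 0.2105, 0.022]
orientation: [0.706, -0.706, -0.044, 0.044]
ft_force: [-0.5, 0.5, -1.7]
finger_gap: 0.3
```

Call:
{"api": "arm_command", "payload": {
  "deltas": [
    {"travel": [0,0.001,0],"delta_rot": [0,0,0],"grip": 0.15},
    {"travel": [0,0.0015,0],"delta_rot": [0,0,0],"grip": 0.15},
    {"travel": [0,0.0015,0],"delta_rot": [0,0,0],"grip": 0.15}
  ]
}}

```text
t: 13.05
tool_pos: [0.5218, 0.2106, 0.0217]
orientation: [-0.706, 0.706, 0.044, -0.043]
ft_force: [-2.1, -2.1, 7.3]
finger_gap: 0.295
```

It has touched down at about 7 N. I'll release it and go up.

Call:
{"api": "arm_command", "payload": {
  "deltas": [
    {"travel": [0,0,0],"delta_rot": [0,0,0],"grip": 0.4},
    {"travel": [0,0,0],"delta_rot": [0,0,0],"grip": 0.47},
    {"travel": [0,0,0],"delta_rot": [0,0,0],"grip": 0.5},
    {"travel": [0,-0.005,0],"delta_rot": [0,0,0],"grip": 0.5},
    {"travel": [0,-0.02,0],"delta_rot": [0,0,0],"grip": 0.5}
  ]
}}

```text
t: 13.47
tool_pos: [0.5197, 0.2094, 0.0391]
orientation: [-0.705, 0.706, 0.042, -0.045]
ft_force: [0.8, 0.3, 0.6]
finger_gap: 0.499
```

Call:
{"api": "arm_command", "payload": {
  "deltas": [
    {"travel": [0,-0.03,0],"delta_rot": [0,0,0],"grip": 0.5},
    {"travel": [0,-0.06,0],"delta_rot": [0,0,0],"grip": 0.5},
    {"travel": [0,-0.09,0],"delta_rot": [0,0,0],"grip": 0.5},
    {"travel": [0,-0.12,0],"delta_rot": [0,0,0],"grip": 0.3},
    {"travel": [0,-0.12,0],"delta_rot": [0,0,0],"grip": 0}
  ]
}}

```text
t: 13.88
tool_pos: [0.5248, 0.2132, 0.1677]
orientation: [0.707, -0.704, -0.048, 0.04]
ft_force: [-0.2, 1.4, 0.4]
finger_gap: 0.23
```

```bash
python3 - <<'E'
from h import *
s,p,r=st();print(p);g=snap('wrist');a=g['image'][:,:,::-1]
cv2.imwrite('pics/w6.png',cv2.resize(a[60:320,130:400],None,fx=2,fy=2,interpolation=cv2.INTER_CUBIC))
E
```

```text
[0.52475819 0.21322525 0.16769171]
```

View pics/w6.png

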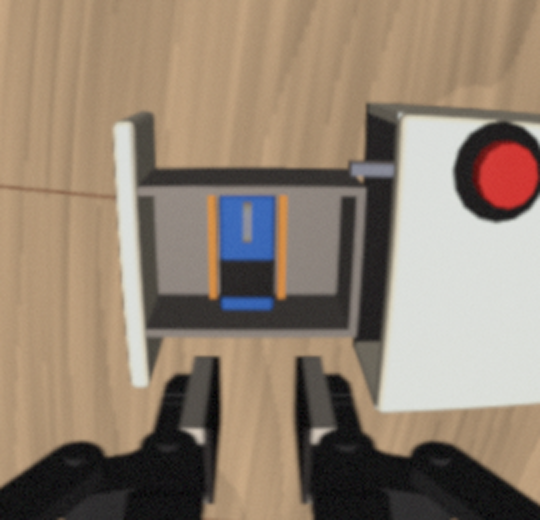

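The cartridge sits upright between the ribs at (247,250) in the crop, with its wheel toward the button. Next I'll go to the front of the tray, with the fingers turned side-on to push.

Call:
{"api": "arm_command", "payload": {
  "deltas": [
    {"travel": [-0.03,0,0],"delta_rot": [0,-0.12,0],"grip": 0},
    {"travel": [-0.065,0,0],"delta_rot": [0,-0.24,0],"grip": 0},
    {"travel": [-0.099,0,0],"delta_rot": [0,-0.36,0],"grip": 0},
    {"travel": [-0.099,0,0],"delta_rot": [0,-0.48,0],"grip": 0},
    {"travel": [-0.099,0,0],"delta_rot": [0,-0.6,0],"grip": 0}
  ]
}}

```text
t: 14.35
tool_pos: [0.4203, 0.1971, 0.1597]
orientation: [-0.659, 0.661, 0.252, -0.254]
ft_force: [2.0, -0.4, -0.2]
finger_gap: 0.002
```

Call:
{"api": "arm_command", "payload": {
  "deltas": [
    {"travel": [0,0,0],"delta_rot": [0,-0.12,0],"grip": 0},
    {"travel": [0,0,0],"delta_rot": [0,-0.24,0],"grip": 0},
    {"travel": [0,0,0],"delta_rot": [0,-0.36,0],"grip": 0},
    {"travel": [0,0,0],"delta_rot": [0,-0.48,0],"grip": 0},
    {"travel": [0,0,0],"delta_rot": [0,-0.6,0],"grip": 0}
  ]
}}

```text
t: 14.77
tool_pos: [0.4223, 0.1978, 0.16]
orientation: [-0.556, 0.556, 0.436, -0.437]
ft_force: [-0.0, -0.5, 0.5]
finger_gap: 0.002
```

Call:
{"api": "arm_command", "payload": {
  "deltas": [
    {"travel": [0,0.02,0],"delta_rot": [0,-0.12,0],"grip": 0},
    {"travel": [0,0.05,0],"delta_rot": [0,-0.24,0],"grip": 0},
    {"travel": [0,0.085,0],"delta_rot": [0,-0.371,0],"grip": 0},
    {"travel": [0,0.115,0],"delta_rot": [0,-0.371,0],"grip": 0},
    {"travel": [0,0.135,0],"delta_rot": [0,-0.371,0],"grip": 0}
  ]
}}

```text
t: 15.18
tool_pos: [0.4208, 0.1969, 0.0223]
orientation: [0.469, -0.467, -0.529, 0.532]
ft_force: [-0.3, -0.6, -0.1]
finger_gap: 0.001
```

```bash
python3 - <<'E'
from h import *
s,p,r=st();m=r.as_matrix();print(p,m.round(3).tolist(),s['ft_force'])
yaw=np.radians(6.9);X=np.array([np.cos(yaw),np.sin(yaw),0]);o=np.array([.5832,.2178,0])
for d in(-.131,-.018): t=o+X*d;t[2]=.025;print(d,t,todelta(t))
E
```

```text
[0.42081658 0.19686829 0.02228713] [[-0.125, -0.005, -0.992], [0.992, -0.002, -0.125], [-0.001, -1.0, 0.005]] [-0.28573763 -0.59180305 -0.14073613]
-0.131 [0.45314879 0.20206207 0.025     ] [ 0.00111614 -0.00287166 -0.03271414]
-0.018 [0.56533037 0.21563754 0.025     ] [ 0.00058776 -0.0034156  -0.14571159]
```

Call:
{"api": "arm_command", "payload": {
  "deltas": [
    {"travel": [0,0,-0.015],"delta_rot": [0,0,0],"grip": 0},
    {"travel": [0,0,-0.025],"delta_rot": [0,0,0],"grip": 0},
    {"travel": [0,0,-0.03],"delta_rot": [0,0,0],"grip": 0},
    {"travel": [0,0,-0.035],"delta_rot": [0,0,0],"grip": 0},
    {"travel": [0,0,-0.04],"delta_rot": [0,0,0],"grip": 0}
  ]
}}

```text
t: 15.6
tool_pos: [0.4617, 0.203, 0.0254]
orientation: [0.468, -0.468, -0.529, 0.531]
ft_force: [-4.4, -0.1, -1.7]
finger_gap: 0.002
```

Call:
{"api": "arm_command", "payload": {
  "deltas": [
    {"travel": [0,0,-0.007],"delta_rot": [0,0,0],"grip": 0},
    {"travel": [0,0,-0.014],"delta_rot": [0,0,0],"grip": 0},
    {"travel": [0,0,-0.021],"delta_rot": [0,0,0],"grip": 0},
    {"travel": [0,0,-0.028],"delta_rot": [0,0,0],"grip": 0},
    {"travel": [0,0,-0.035],"delta_rot": [0,0,0],"grip": 0}
  ]
}}

```text
t: 16.02
tool_pos: [0.4979, 0.2074, 0.0254]
orientation: [0.468, -0.468, -0.53, 0.53]
ft_force: [-4.5, -0.9, 1.5]
finger_gap: 0.002
```

Call:
{"api": "arm_command", "payload": {
  "deltas": [
    {"travel": [0,0,-0.007],"delta_rot": [0,0,0],"grip": 0},
    {"travel": [0,0,-0.014],"delta_rot": [0,0,0],"grip": 0},
    {"travel": [0,0,-0.021],"delta_rot": [0,0,0],"grip": 0},
    {"travel": [0,0,-0.028],"delta_rot": [0,0,0],"grip": 0},
    {"travel": [0,0,-0.035],"delta_rot": [0,0,0],"grip": 0}
  ]
}}

```text
t: 16.43
tool_pos: [0.5328, 0.2115, 0.0253]
orientation: [0.468, -0.468, -0.53, 0.53]
ft_force: [-5.4, -1.7, 2.2]
finger_gap: -0.001
```

Call:
{"api": "arm_command", "payload": {
  "deltas": [
    {"travel": [0,0,-0.006],"delta_rot": [0,0,0],"grip": 0},
    {"travel": [0,0,-0.012],"delta_rot": [0,0,0],"grip": 0},
    {"travel": [0,0,-0.018],"delta_rot": [0,0,0],"grip": 0},
    {"travel": [0,0,-0.024],"delta_rot": [0,0,0],"grip": 0},
    {"travel": [0,0,-0.027],"delta_rot": [0,0,0],"grip": 0}
  ]
}}

```text
t: 16.85
tool_pos: [0.5547, 0.2141, 0.0248]
orientation: [0.469, -0.467, -0.527, 0.534]
ft_force: [-10.9, -4.0, 6.0]
finger_gap: 0.001
```

Call:
{"api": "arm_command", "payload": {
  "deltas": [
    {"travel": [0,0,-0.003],"delta_rot": [0,0,0],"grip": 0},
    {"travel": [0,0,-0.006],"delta_rot": [0,0,0],"grip": 0},
    {"travel": [0,0,-0.009],"delta_rot": [0,0,0],"grip": 0},
    {"travel": [0,0,-0.009],"delta_rot": [0,0,0],"grip": 0}
  ]
}}

```text
t: 17.18
tool_pos: [0.5682, 0.2159, 0.0249]
orientation: [0.468, -0.468, -0.53, 0.53]
ft_force: [-5.8, -1.3, 0.1]
finger_gap: 0.001
```

Call:
{"api": "arm_command", "payload": {
  "deltas": [
    {"travel": [0,0,-0.002],"delta_rot": [0,0,0],"grip": 0},
    {"travel": [0,0,-0.003],"delta_rot": [0,0,0],"grip": 0},
    {"travel": [0,0,-0.003],"delta_rot": [0,0,0],"grip": 0}
  ]
}}

```text
t: 17.43
tool_pos: [0.5684, 0.2158, 0.0249]
orientation: [0.469, -0.467, -0.528, 0.532]
ft_force: [-10.0, -2.8, 4.8]
finger_gap: 0.002
```

It has reached the end stop, so I'll back away.

Call:
{"api": "arm_command", "payload": {
  "deltas": [
    {"travel": [0,0,0.01],"delta_rot": [0,0,0],"grip": 0},
    {"travel": [0,0,0.03],"delta_rot": [0,0,0],"grip": 0},
    {"travel": [0,0,0.06],"delta_rot": [0,0,0],"grip": 0},
    {"travel": [0,-0.02,0.09],"delta_rot": [0,0,0],"grip": 0},
    {"travel": [0,-0.05,0.12],"delta_rot": [0,0,0],"grip": 0}
  ]
}}

```text
t: 17.85
tool_pos: [0.4516, 0.2012, 0.0738]
orientation: [0.468, -0.468, -0.53, 0.53]
ft_force: [1.1, -0.3, 2.1]
finger_gap: 0.006
```

Call:
{"api": "arm_command", "payload": {
  "deltas": [
    {"travel": [-0.03,-0.03,0],"delta_rot": [0,0,0],"grip": 0},
    {"travel": [-0.06,-0.06,0],"delta_rot": [0,0,0],"grip": 0},
    {"travel": [-0.09,-0.09,0],"delta_rot": [0,0,0],"grip": 0},
    {"travel": [-0.12,-0.1,0],"delta_rot": [0,0,0],"grip": 0},
    {"travel": [-0.16,-0.1,0],"delta_rot": [0,0,0],"grip": 0}
  ]
}}

```text
t: 18.27
tool_pos: [0.4768, 0.0438, 0.1794]
orientation: [-0.464, 0.471, 0.534, -0.528]
ft_force: [1.0, 0.7, -0.3]
finger_gap: -0.004
```

```bash
python3 - <<'E'
from h import *
s,p,r=st();print(p,s['ft_force'])
a=snap('top')['image'][:,:,::-1];b=snap('side')['image'][:,:,::-1]
A=a[40:300,80:480];B=b[60:380,100:400]
cv2.imwrite('pics/end.png',np.hstack([cv2.resize(A,(440,286)),np.zeros((286,1,3),np.uint8),cv2.resize(B,(268,286))]))
# opener close-ups below
C=cv2.resize(a[172:252,105:205],(400,320),interpolation=cv2.INTER_CUBIC);D=cv2.resize(b[110:190,215:315],(400,320),interpolation=cv2.INTER_CUBIC)
E=cv2.imread('pics/end.png');o=np.zeros((600,800,3),np.uint8);o[:280,:709]=E[:280];o[280:600,:400]=C;o[280:600,400:]=D
cv2.imwrite('pics/end.png',o)
t0=cv2.imread('pics/top0.png').astype(int)
for n,(x,y,w,h) in dict(can=(300,208,40,40),jar=(230,240,26,22),lifter=(238,105,24,50),front=(110,195,80,30)).items(): print(n,np.abs(a.astype(int)-t0)[y:y+h,x:x+w].mean().round(2))
E
```

```text
[0.47683463 0.04384814 0.17937104] [ 0.95468773  0.71820721 -0.34290397]
can 1.85
jar 33.3
lifter 1.69
front 1.94
```

View pics/end.png

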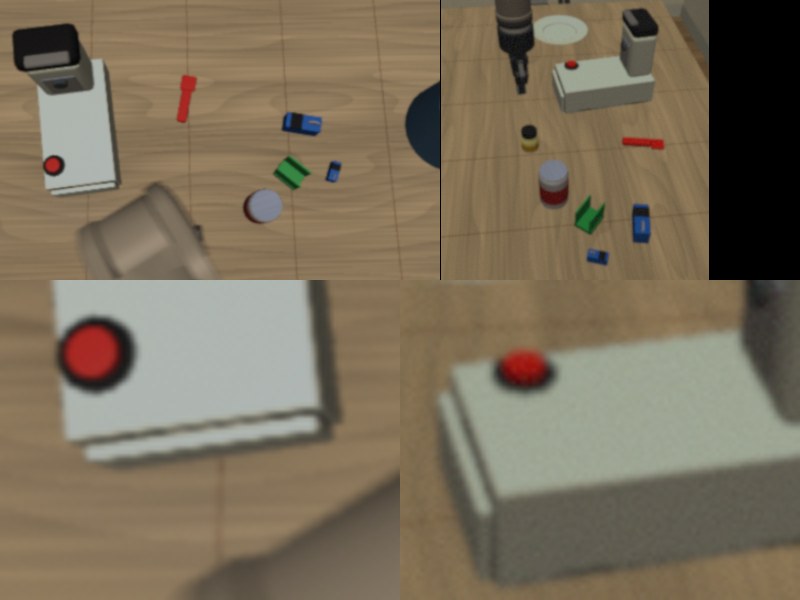

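The tray is shut and latched, and looks the same as at the start. The stand is empty, and the can, jar and lifter are in place. The jar is hidden by the arm in the top view but visible in the side view. I'll hand in.

```bash
python3 -c "
from h import *
g=snap('side')['image'][:,:,::-1].astype(int);t=cv2.imread('pics/side0.png').astype(int)
print('jar diff',np.abs(g-t)[198:230,185:213].mean());print(workorder.hand_in())"
```

```text
jar diff 3.6636904761904763
the job is handed in; nothing more can be done
None
```

The job is done and handed in, with the robot clock at about 18 s of the 72 s allowed. The hand-in gave no verdict.

**What I did:**
- Pressed the red button, and the tray popped out.
- Lifted the blue cutter cartridge from the stand by its ends and set it on the table. I then regripped it by its sides.
- Set it down in the seat with about 7 N of contact.
- Pushed the tray to its end stop and backed away.

**Last checks:**
- **Cartridge:** before the tray was pushed shut, the wrist picture showed it upright between the orange ribs with its wheel toward the button. It can't be seen with the tray shut.
- **Tray:** after I let go, the front looked the same as in the starting picture (mean pixel difference about 2), so it stayed shut.
- **Can and lifter:** both match the starting top view (differences about 2).
- **Jar:** the arm hid it in the top view (difference 33), so that check failed. The side view shows it standing in place, with a difference of 3.7.

**Disagreements:** the cameras differed by up to about 8 mm in y near the opener. I relied on a close wrist view for the final placing, and it matched the tool position to within 0.5 mm.

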